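# Fetch the sharpening stone from behind the can and the jar

### The job

Get the sharpening stone out for use: first move the spray can and the jar, which stand in front of it in the plywood tray, over to the black rubber mat, then lay the stone flat into the wooden stone holder while both wait on the mat, and after that put the can and the jar back, each into the compartment of the tray that it came from. Keep the can and the jar upright all the time, set everything down gently without dropping it, and leave everything else on the bench where it is.

Things in the scene. Friction and masses are not known exactly. Their poses are not given: they have to be found in the camera images.
- spray_can: Small aerosol can, loose, upright, aluminium with a grey band and black cap. Body 52 mm in diameter up to 100 mm above the base, then a 36 mm cap; 125 mm high, about 0.18 kg. Origin: centre of its base, z up. It starts about mid in either front compartment of the tray. Grip the body 70 to 95 mm above the base, fingers closing along the tray's x (the jar stands beside it in y).
- jar: Amber glass jar with a steel lid, loose, upright, 60 mm in diameter, 95 mm high, about 0.25 kg. Origin: centre of its base, z up. It starts about mid in the other front compartment. Grip it 65 to 75 mm above the base, fingers closing along the tray's x (the can stands beside it in y).
- stone: Two-layer grey sharpening stone, a loose bar 150 mm long (x), 50 mm wide (y), 28 mm high (z), about 0.45 kg. Origin: centre of its underside. It lies flat in the tray's rear channel, its length along the tray's y; grip it across the 50 mm width. The can and the jar before it leave the gripper no room until taken away.
- tray: Low plywood tray, fixed, 215 (x) by 198 (y) mm. Origin: centre of its underside; x points away from the robot. Floor 5 mm thick; walls 6 mm thick, tops 15 mm above the bench. Front: two compartments 85 (x) by 90 (y) mm inside, centred at x = -59 mm, y = +48 and -48 mm. Rear: one channel 112 (x) by 186 (y) mm inside, centred at x = +45.5 mm, y = 0.
- mat: Plain black rubber mat, fixed, 240 mm (x) by 130 mm (y), 3 mm thick; the side area where the can and the jar wait. Origin: centre of its underside. It lies on the left or the right of the tray; the holder lies on the other side.
- holder: Stone holder, fixed: a shallow wooden tray 184 mm (x) by 84 mm (y). Origin: centre of its underside; x along its length. Its floor is 12 mm above the bench, and a rim 6 mm wide rises 6 mm over the floor (to 18 mm) all round, so the recess is 172 by 72 mm. The stone lies in it lengthwise, either way round.
- wrench: Steel wrench lying on the bench behind the tray, 160 mm long (its x), loose. Leave it alone. Origin: under its middle.
- glue: White glue bottle standing behind the tray, 50 mm in diameter, 150 mm high, loose. Leave it alone. Origin: centre of its base.
- cup: Open steel cup standing to one side behind the mat or the holder, 70 mm in diameter, 80 mm high, loose. Leave it alone. Origin: centre of its base.
- tape: Black tape measure case standing on the other side, 75 by 40 mm, 62 mm high, loose. Leave it alone. Origin: centre of its underside.
Mind the look-alikes: they are no part of the job. What is shaped like the stone but turquoise is not meant. What is shaped like the spray_can but purple is not meant.

How it is judged (in metres and radians):
On the way, in this order (a step that is already met when the one before it is completed fails the run):
1. the can and the jar both stand on the mat, the stone still in the tray (x of spray_can in the frame of mat between -0.12 and 0.12 m and y of spray_can in the frame of mat between -0.065 and 0.065 m and z of each of spray_can, jar in the frame of mat below 0.012 m and angle between each of spray_can, jar's own z axis and vertical below 0.1 rad and linear speed of each of spray_can, jar below 0.03 m/s and x of jar in the frame of mat between -0.12 and 0.12 m and y of jar in the frame of mat between -0.065 and 0.065 m and distance of stone from where it was at the start of the episode below 0.03 m), for 0.2 s.
2. the stone lies flat in the holder while the can and the jar stand on the mat (x of stone in the frame of holder between -0.014 and 0.014 m and y of stone in the frame of holder between -0.014 and 0.014 m and z of stone in the frame of holder between 0.009 and 0.0155 m and angle between the x axis of stone and the x axis of holder, either way round below 0.2 rad and angle between stone's own z axis and vertical below 0.05 rad and linear speed of stone below 0.02 m/s and x of spray_can in the frame of mat between -0.12 and 0.12 m and y of spray_can in the frame of mat between -0.065 and 0.065 m and z of each of spray_can, jar in the frame of mat below 0.012 m and angle between each of spray_can, jar's own z axis and vertical below 0.1 rad and linear speed of each of spray_can, jar below 0.03 m/s and x of jar in the frame of mat between -0.12 and 0.12 m and y of jar in the frame of mat between -0.065 and 0.065 m), for 0.2 s.
At the end, for the whole second after the job is handed in: The stone lies flat inside the holder's rim, lengthwise (within 14 mm of its centre); the can and the jar each stand upright on the floor of their own compartment, within 25 mm of where they stood at the start (anywhere inside the compartment); all at rest (x of stone in the frame of holder between -0.014 and 0.014 m and y of stone in the frame of holder between -0.014 and 0.014 m and z of stone in the frame of holder between 0.009 and 0.0155 m and angle between the x axis of stone and the x axis of holder, either way round below 0.2 rad and angle between stone's own z axis and vertical below 0.05 rad and linear speed of each of stone, spray_can, jar below 0.02 m/s and distance of each of spray_can, jar from where it was at the start of the episode below 0.025 m and angle between each of spray_can, jar's own z axis and vertical below 0.1 rad); the robot touches nothing.
It fails at once if the wrench, glue bottle, cup or tape measure was moved by more than 30 mm (distance of any of wrench, glue, cup, tape from where it was at the start of the episode above 0.03 m).
It fails at once if the can or the jar was tipped by more than 30 degrees (angle between any of spray_can, jar's own z axis and vertical above 0.52 rad).
It fails at once if the stone, the can or the jar was dropped: let go, it fell at over 0.45 m/s (a fall of about 10 mm) ((linear speed of stone above 0.45 m/s and contact force between stone and the fingers below 0.1 N) or (linear speed of spray_can above 0.45 m/s and contact force between spray_can and the fingers below 0.1 N) or (linear speed of jar above 0.45 m/s and contact force between jar and the fingers below 0.1 N)).
It also fails if it takes over 120 s, if anything falls off the work surface, if the arm or the gripper's body presses on something with over 40 N, if the wrist force passes 120 N, or if a joint passes its speed limit or range.

### The arm

A 7-joint arm with a two-finger parallel gripper is mounted at the origin on the work surface. World frame = base frame: x ahead of the robot, y to its left, z up, the work surface at z = 0. Lengths are in mm, angles in rad, forces in N, time in s.
With the tool pointing down it reaches from about 400 to 875 mm from the base axis. Payload 6.5 kg.
Tool frame: the origin (TCP) lies midway between the tips of the shut fingers; the grasp point (between the pads) lies 19 mm behind it; z points along the fingers, y is the line along which they close (so a half turn about z gives the same grasp; the last joint's range is limited). The gripper opens to 88 mm and grips with 3 to 60 N. Pads are 18 mm wide; open, the fingers measure 123 mm over their backs; the gripper's body (75 mm by 187 mm) begins 45 mm behind the grasp point.
Start: joints at [-1.195, 0.536, -0.004, 1.538, 0.003, 1.067, -0.071], TCP at [277.913, 587.584, 238.716] pointing down, gripper open.
Joint ranges: [-2.7, 2.7], [-0.37, 2.16], [-1.27, 1.26], [0.24, 2.4], [-1.31, 4.45], [0.19, 1.91], [-2.76, 2.76]. Speed limits (rad/s): [2.39, 2.39, 3.14, 3.14, 3.14, 3.14, 3.14].

### API

Orientations are given as a rotation vector (axis times angle).
In Python, from bench import sensors, viewer, workorder gives the robot as it stands.
- The arm moves only by the tool arm_command, never from a script. Its argument "deltas" is a list of rows, each a list of 4 numbers: the shift along the world's x, y, z in units of 0.5 m (1.0 is 0.5 m), then the turn about the world's z in units of 0.5 rad (1.0 is 0.5 rad). A call has 1 to 20 rows; each row shifts and turns the commanded pose from where the row before left it; what a row does not reach is not made up. A row lasts 1/12 s, in which the tool goes at most 41.7 mm and 7.16 degrees, less where a joint would pass 70% of its speed; a pose out of reach is approached as far as the arm can. A call with a number of a shift or a turn outside -1 to 1 is refused whole. A call with a gripper value outside its range is refused whole. "claw" is the closure, from -1 (fully open) to 1 (shut), set as the call begins (left out, the last holds). The fingers move at their own pace and stop on an object; "force" is the grip in N (left out, the last holds). Time passes only in rows, so rows that do not move let the fingers close. It gives the time, the measured TCP pose, the force, the opening and the grip force at its end, in the units of the state.
- sensors.read_state(): the state, without advancing time (a new reading comes with each control period).
- viewer.snapshot(name): name is "scene" or "top" or "wrist"; returns a dict with "img" (384x512x3 uint8, red, green, blue), "fx", "fy", "cx", "cy" (pixels), "R" (3x3) and "t" (3): a world point X has camera coordinates R X + t. Camera axes: x right, y down, z forward; pixel columns grow to the right and rows downward; lengths in mm; the calibration is good to about 2 mm. A picture is of the moment at which its call begins. There is no depth.
- workorder.hand_in(): hands the job in; it is judged then, once.
The state is a dict: "time": time; "q": joint angles; "qvel": joint speeds; "joint_efforts": joint torques, N m; "ee_pos": TCP position; "tcp_rot": TCP orientation; "contact_force": force on the tool from outside, world axes, zero at the start; "torque": the same for the moment, N m; "width": finger opening in mm; "grip_force": force on a finger pad.
Only numpy, scipy, OpenCV 4.12 (cv2) and the standard library are available. Lean on these libraries where they do the work, as an engineer would, in place of code of your own. Each camera call takes 0.05 s, during which the arm holds its last target. There are 200 camera calls.

## Working session

There is one attempt and no reset: what is moved stays moved. The work goes in short steps, Python scripts to look and compute and a tool call to move; the robot and the scene stay as the last step left them, time stands still between calls to the robot, and variables do not carry over. Pictures are saved under pics/ and viewed, at most 14 in all, crops included, and the job is handed in when it is done.

Besides the shell and the picture viewer there is one more tool, called after "Request:" as a command line: name --pt "numbers of a row" for each row, then --argument value for the rest. arm_command: Moves the arm, as the interface text tells. Shifts and turns lie within -1 to 1; 1 stands for 0.5 m of shift or 0.5 rad of turn. Its arguments: {"type":"object","properties":{"deltas":{"type":"array"},"claw":{"type":"number"},"force":{"type":"number"}},"required":["deltas"]}

```bash
mkdir -p pics; cat > h.py <<'E'
import numpy as np, cv2
from bench import sensors, viewer, workorder
def snap(name, fn=None):
    s=viewer.snapshot(name); s['img']=np.array(s['img'])
    for k in('R','t'): s[k]=np.array(s[k],float)
    if fn: cv2.imwrite('pics/'+fn, s['img'][:,:,::-1])
    return s
def ray(s,u,v,z):
    d=s['R'].T@np.array([(u-s['cx'])/s['fx'],(v-s['cy'])/s['fy'],1.]); c=-s['R'].T@s['t']
    return c+d*(z-c[2])/d[2]
def proj(s,X):
    p=s['R']@np.array(X,float)+s['t']; return s['fx']*p[0]/p[2]+s['cx'], s['fy']*p[1]/p[2]+s['cy']
E
python3 - <<'E'
from h import *
a=snap('top','top0.png'); b=snap('scene','scene0.png')
np.savez('s0.npz',**{f'{n}_{k}':v for n,s in(('top',a),('scene',b)) for k,v in s.items()})
for s in(a,b): print(-s['R'].T@s['t'], s['fx'], s['R'].round(3).tolist())
st=sensors.read_state(); print(st['time'],st['ee_pos'],st['tcp_rot'],st['width'])
E
```

```text
[ 352.01057776  -12.7612691  1336.82549111] 482.4611789500385 [[-0.029, -0.999, -0.023], [-0.99, 0.032, -0.14], [0.141, 0.019, -0.99]]
[1391.54513037  427.73494941  792.9813818 ] 432.8694276009515 [[-0.441, 0.897, -0.007], [0.566, 0.272, -0.778], [-0.696, -0.348, -0.628]]
0.1 [277.67949237 587.08758555 237.91520812] [-6.88125852e-01 -3.06505179e+00  2.47657784e-03] 88.2146117285225
```

View pics/top0.png

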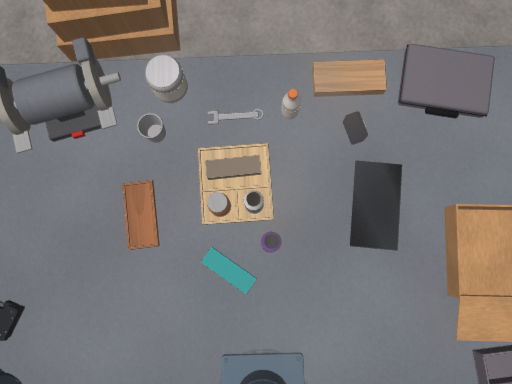

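View pics/scene0.png

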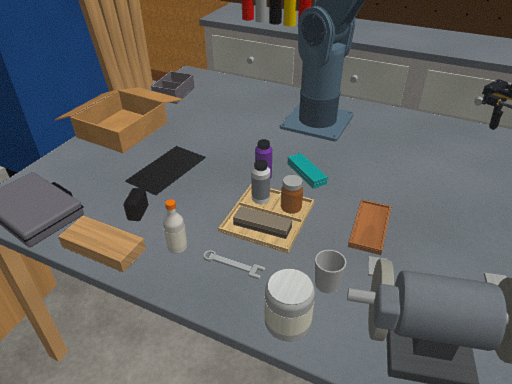

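Candidates for the can: grey/black-capped one in the tray at top (254,200), purple one at (271,242). For the stone: grey bar in the tray channel (233,168), turquoise bar (229,271). The aluminium/grey-banded can and the grey bar in the tray fit the description. Black mat is at (376,205), holder at (141,215). I'll confirm with one crop and measure.

```bash
python3 - <<'E'
from h import *
z=np.load('s0.npz'); T={k[4:]:z[k] for k in z if k.startswith('top_')}; S={k[6:]:z[k] for k in z if k.startswith('scene_')}
a=T['img'][130:300,110:310]; b=S['img'][120:260,200:400]
o=np.vstack([cv2.resize(a,(706,600))])[:, :]; o=np.hstack([cv2.resize(a,None,fx=2.4,fy=2.4,interpolation=2)[:408,:400*1],]) if 0 else cv2.resize(a,(706,600),interpolation=cv2.INTER_CUBIC)
cv2.imwrite('pics/crop0.png',o[:,:,::-1])
def blob(s,box,f):
    hsv=cv2.cvtColor(s['img'],cv2.COLOR_RGB2HSV).astype(int); m=f(*[hsv[:,:,i] for i in range(3)]).astype(np.uint8)
    w=np.zeros_like(m); x0,y0,x1,y1=box; w[y0:y1,x0:x1]=1; m*=w
    m=cv2.morphologyEx(m,cv2.MORPH_CLOSE,np.ones((3,3)))
    c=max(cv2.findContours(m,0,cv2.CHAIN_APPROX_NONE)[0],key=cv2.contourArea); return c[:,0]
def rect(n,box,f,zz):
    c=blob(T,box,f); P=np.array([ray(T,u,v,zz)[:2] for u,v in c],np.float32); r=cv2.minAreaRect(P); print(n,np.round(r[0],1),np.round(r[1],1),round(r[2],1),'px',c.min(0),c.max(0))
rect('mat',(335,150,415,260),lambda h,s,v:v<45,3)
rect('holder',(115,170,170,260),lambda h,s,v:(s>110)&((h<18)|(h>170)),18)
rect('tray',(190,135,285,232),lambda h,s,v:(h>8)&(h<28)&(s>70)&(v>90),15)
for n,p in dict(mat=(376,205),holder=(141,215),tray=(236,185),stone=(233,168),bench=(300,160),cap=(254,200),lid=(218,203),purple=(271,242)).items():
    print(n,cv2.cvtColor(T['img'][p[1]:p[1]+1,p[0]:p[0]+1],cv2.COLOR_RGB2HSV)[0,0])
E
```

```text
mat [ 398.5 -272.3] [30.3 21. ] 77.3 px [351 237] [362 245]
holder [491.7 321.9] [182.8  83.1] 5.6 px [123 180] [157 248]
tray [570.   57.6] [214.3 196.1] 2.3 px [198 144] [272 223]
mat [110  13  58]
holder [ 11 134 162]
tray [ 17  90 213]
stone [ 16  47 136]
bench [107  14 131]
cap [16 42 66]
lid [170   5 169]
purple [165   6  84]
```

View pics/crop0.png

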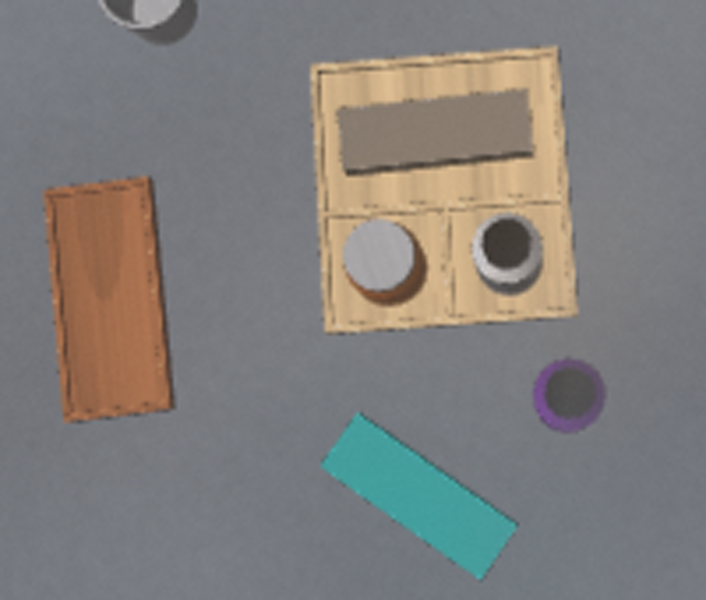

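The crop shows the steel-lidded jar at top-image (218,202), grey/black-capped can at (254,199), and grey stone at (233,168), all in the tray; the purple can and turquoise bar lie outside it. Tray and holder sizes match those given. Now I'll measure the rest.

```bash
python3 - <<'E'
from h import *
z=np.load('s0.npz'); T={k[4:]:z[k] for k in z if k.startswith('top_')}
hsv=cv2.cvtColor(T['img'],cv2.COLOR_RGB2HSV).astype(int)
def blob(box,f):
    m=f(*[hsv[:,:,i] for i in range(3)]).astype(np.uint8)
    w=np.zeros_like(m); x0,y0,x1,y1=box; w[y0:y1,x0:x1]=1
    c=max(cv2.findContours(m*w,0,cv2.CHAIN_APPROX_NONE)[0],key=cv2.contourArea); return c[:,0]
def m(n,box,f,zz):
    c=blob(box,f); P=np.array([ray(T,u,v,zz)[:2] for u,v in c],np.float32); r=cv2.minAreaRect(P); e=cv2.fitEllipse(P)
    print(n,np.round(r[0],1),np.round(r[1],1),round(r[2],1),'ell',np.round(e[0],1),np.round(e[1],1))
m('mat',(335,150,415,260),lambda h,s,v:v<85,3)
m('stone',(200,150,268,185),lambda h,s,v:(s<66)&(v>100),33)
m('lid',(203,188,235,216),lambda h,s,v:(s<40)&(v>120),100)
m('cap',(243,188,265,212),lambda h,s,v:(v<100),130)
m('purple',(258,228,285,254),lambda h,s,v:(s>35)|(v<100),125)
m('gluecap',(283,84,303,101),lambda h,s,v:(s>150),150)
m('tape',(340,105,370,147),lambda h,s,v:(v<75),62)
for p in((213,118),(262,114)): print('wrench',ray(T,*p,4))
print('cup',ray(T,151,122,80))
E
```

```text
mat [ 499.5 -330.3] [130. 240.] 82.9 ell [ 499.2 -330.2] [145.5 291.6]
stone [613.2  61.2] [ 50.8 148.6] 3.9 ell [613.8  60.4] [ 51.9 192.7]
lid [509.3 101.9] [49.3 49.7] 88.8 ell [508.7 101.2] [49.2 50.2]
cap [510.1   5.5] [32.8 33.1] 88.2 ell [510.    6.2] [32.1 34.1]
purple [399.8 -34.9] [50.  49.8] 88.3 ell [400.6 -33.8] [48.9 50.3]
gluecap [ 776.  -102.5] [17.9 21.3] 87.7 ell [ 775.7 -102.3] [19.1 21.4]
tape [ 691.  -277.5] [50.8 49.6] 19.0 ell [ 689.5 -278.4] [45.  57.6]
wrench [762.32158691 116.28299456   4.        ]
wrench [769.06354554 -24.07606114   4.        ]
cup [733.81588549 276.87246432  80.        ]
```

Request:
arm_command --pt "0.0232 -0.0582 0 -0.109" --pt "0.0232 -0.0582 0 -0.109" --pt "0.0232 -0.0582 0 -0.109" --pt "0.0232 -0.0582 0 -0.109" --pt "0.0232 -0.0582 0 -0.109" --pt "0.0232 -0.0582 0 -0.109" --pt "0.0232 -0.0582 0 -0.109" --pt "0.0232 -0.0582 0 -0.109" --pt "0.0232 -0.0582 0 -0.109" --pt "0.0232 -0.0582 0 -0.109" --pt "0.0232 -0.0582 0 -0.109" --pt "0.0232 -0.0582 0 -0.109" --pt "0.0232 -0.0582 0 -0.109" --pt "0.0232 -0.0582 0 -0.109" --pt "0.0232 -0.0582 0 -0.109" --pt "0.0232 -0.0582 0 -0.109" --pt "0.0232 -0.0582 0 -0.109" --pt "0.0232 -0.0582 0 -0.109" --pt "0.0232 -0.0582 0 -0.109" --pt "0.0232 -0.0582 0 -0.109" --claw -1 --force 20

```text
time: 1.77
ee_pos: [510.0, 4.1, 238.6]
tcp_rot: [-2.18, -2.261, 0.0]
contact_force: [1.0, 0.9, 0.1]
width: 88.1
grip_force: 0.0
```

Request:
arm_command --pt "0 0 0 0" --pt "0 0 0 0" --pt "0 0 0 0" --pt "0 0 0 0"

```text
time: 2.1
ee_pos: [509.4, 7.1, 238.4]
tcp_rot: [-2.174, -2.266, 0.0]
contact_force: [-0.3, -0.5, 0.1]
width: 88.1
grip_force: 0.0
```

```bash
python3 - <<'E'
from h import *
a=snap('wrist','w1.png')
for n,X in dict(can=(510,6,130),jar=(509,101.5,100),t0=(570,57.6,5)).items(): print(n,np.round(proj(a,X),1))
E
```

```text
can [262.8 194.7]
jar [266.1  88. ]
t0 [310.  128.9]
```

View pics/w1.png

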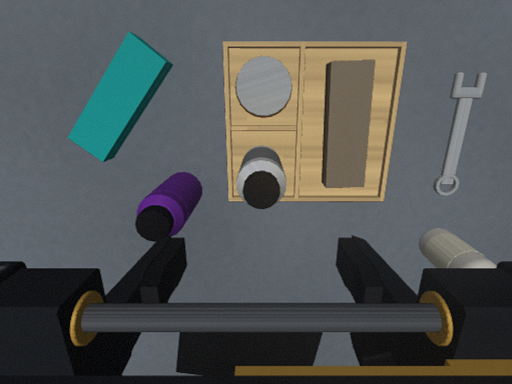

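The wrist view shows the can cap at (262,190), jar lid at (264,86), within a few pixels of prediction; stone at (349,124). Descend on the can.

Request:
arm_command --pt "0 0 -0.04 0" --pt "0 0 -0.04 0" --pt "0 0 -0.04 0" --pt "0 0 -0.04 0" --pt "0 0 -0.04 0" --pt "0 0 -0.04 0" --pt "0 0 -0.04 0" --pt "0 0 -0.04 0" --pt "0 0 -0.01 0" --pt "0 0 0 0" --pt "0 0 0 0" --pt "0 0 0 0"

```text
time: 3.15
ee_pos: [510.8, 5.9, 74.8]
tcp_rot: [2.176, 2.264, 0.002]
contact_force: [0.7, -0.5, -0.3]
width: 87.9
grip_force: 0.0
```

Request:
arm_command --pt "0 0 0 0" --pt "0 0 0 0" --pt "0 0 0 0" --pt "0 0 0 0" --pt "0 0 0 0" --pt "0 0 0 0" --pt "0 0 0 0" --pt "0 0 0 0" --pt "0 0 0 0" --pt "0 0 0 0" --claw 1 --force 20

```text
time: 3.98
ee_pos: [509.9, 5.6, 73.8]
tcp_rot: [-2.178, -2.264, 0.0]
contact_force: [-1.3, 0.0, 3.3]
width: 51.4
grip_force: 20.0
```

Request:
arm_command --pt "0 0 0.015 0" --pt "0 0 0.025 0" --pt "0 0 0.04 0" --pt "0 0 0.04 0" --pt "0 0 0.04 0" --pt "0 0 0.04 0" --pt "0 0 0.04 0" --pt "0 0 0.04 0" --pt "0 0 0 0"

```text
time: 4.73
ee_pos: [511.9, 5.4, 217.2]
tcp_rot: [2.176, 2.261, 0.007]
contact_force: [1.2, -0.2, -1.4]
width: 50.8
grip_force: 20.0
```

Request:
arm_command --pt "0.0042 -0.025 0 0" --pt "0.0084 -0.05 0 0" --pt "0.0084 -0.05 0 0" --pt "0.0084 -0.05 0 0" --pt "0.0084 -0.05 0 0" --pt "0.0084 -0.05 0 0" --pt "0.0084 -0.05 0 0" --pt "0.0084 -0.05 0 0" --pt "0.0084 -0.05 0 0" --pt "0.0084 -0.05 0 0" --pt "0.0084 -0.05 0 0" --pt "0.0084 -0.05 0 0" --pt "0.0084 -0.05 0 0" --pt "0.0084 -0.04 0 0" --pt "0.0042 -0.025 0 0" --pt "0 0 0 0" --pt "0 0 0 0" --pt "0 0 0 0"

```text
time: 6.23
ee_pos: [568.7, -337.5, 213.0]
tcp_rot: [-2.175, -2.264, -0.001]
contact_force: [0.3, -0.1, -2.5]
width: 50.9
grip_force: 20.0
```

Request:
arm_command --pt "0 0 -0.02 0" --pt "0 0 -0.04 0" --pt "0 0 -0.04 0" --pt "0 0 -0.04 0" --pt "0 0 -0.04 0" --pt "0 0 -0.04 0" --pt "0 0 -0.03 0" --pt "0 0 -0.015 0" --pt "0 0 -0.008 0" --pt "0 0 0 0" --pt "0 0 0 0" --pt "0 0 0 0"

```text
time: 7.23
ee_pos: [569.5, -339.9, 78.4]
tcp_rot: [2.176, 2.263, 0.001]
contact_force: [1.3, -0.2, -2.5]
width: 50.8
grip_force: 20.0
```

Request:
arm_command --pt "0 0 -0.003 0" --pt "0 0 -0.003 0" --pt "0 0 0 0" --pt "0 0 0 0"

```text
time: 7.57
ee_pos: [568.7, -339.4, 74.3]
tcp_rot: [-2.178, -2.264, -0.0]
contact_force: [-0.8, -0.8, -0.5]
width: 51.0
grip_force: 20.0
```

Request:
arm_command --pt "0 0 -0.002 0" --pt "0 0 -0.001 0" --pt "0 0 0 0" --pt "0 0 0 0"

```text
time: 7.9
ee_pos: [568.7, -339.4, 72.6]
tcp_rot: [-2.178, -2.264, 0.0]
contact_force: [0.2, -0.0, -1.9]
width: 51.1
grip_force: 20.0
```

Request:
arm_command --pt "0 0 -0.002 0" --pt "0 0 -0.001 0" --pt "0 0 0 0" --pt "0 0 0 0"

```text
time: 8.23
ee_pos: [568.9, -339.6, 71.9]
tcp_rot: [2.177, 2.264, 0.0]
contact_force: [-1.5, 1.7, 4.9]
width: 50.9
grip_force: 20.0
```

Request:
arm_command --pt "0 0 0 0" --pt "0 0 0 0" --pt "0 0 0 0" --pt "0 0 0 0" --pt "0 0 0 0" --pt "0 0 0 0" --pt "0 0 0.02 0" --pt "0 0 0.03 0" --pt "0 0 0.05 0" --pt "0 0 0.05 0" --pt "0 0 0.05 0" --pt "0 0 0.05 0" --pt "0 0 0.05 0" --claw -1

```text
time: 9.32
ee_pos: [568.7, -339.7, 224.3]
tcp_rot: [2.177, 2.263, 0.001]
contact_force: [0.9, -0.6, 0.4]
width: 88.3
grip_force: 0.0
```

Request:
arm_command --pt "-0.0075 0.0551 0 0" --pt "-0.0075 0.0551 0 0" --pt "-0.0075 0.0551 0 0" --pt "-0.0075 0.0551 0 0" --pt "-0.0075 0.0551 0 0" --pt "-0.0075 0.0551 0 0" --pt "-0.0075 0.0551 0 0" --pt "-0.0075 0.0551 0 0" --pt "-0.0075 0.0551 0 0" --pt "-0.0075 0.0551 0 0" --pt "-0.0075 0.0551 0 0" --pt "-0.0075 0.0551 0 0" --pt "-0.0075 0.0551 0 0" --pt "-0.0075 0.0551 0 0" --pt "-0.0075 0.0551 0 0" --pt "-0.0075 0.0551 0 0" --pt "0 0 0 0" --pt "0 0 0 0" --pt "0 0 0 0"

```text
time: 10.9
ee_pos: [509.1, 100.5, 222.2]
tcp_rot: [2.178, 2.263, 0.001]
contact_force: [-0.4, -0.4, -0.4]
width: 88.1
grip_force: 0.0
```

```bash
python3 - <<'E'
from h import *
a=snap('top','t2.png'); w=snap('wrist','w2.png')
cv2.imwrite('pics/c2.png',np.hstack([a['img'],w['img']])[:,:,::-1] if 0 else cv2.resize(np.hstack([a['img'],w['img']]),(800,300))[:,:,::-1])
print(proj(a,(568.8,-339.4,128)),proj(w,(509,101.5,100)))
E
```

```text
(np.float64(389.03725439451387), np.float64(171.28803761537807)) (np.float64(261.85168245697713), np.float64(187.75282699252082))
```

View pics/c2.png

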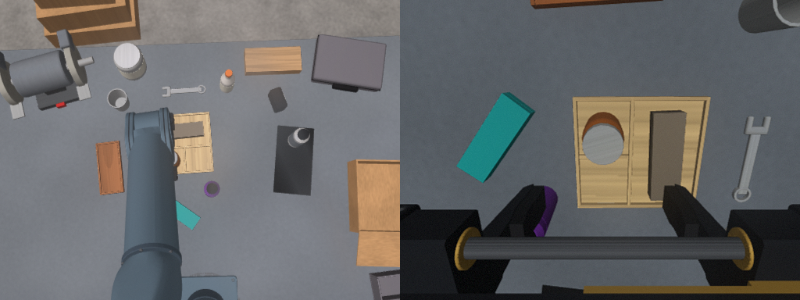

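The picture shows the can upright on the upper part of the mat (top ~(382,172)) and the jar lid at wrist (260,185), as predicted. Take the jar.

Request:
arm_command --pt "0 0 -0.04 0" --pt "0 0 -0.04 0" --pt "0 0 -0.04 0" --pt "0 0 -0.04 0" --pt "0 0 -0.04 0" --pt "0 0 -0.04 0" --pt "0 0 -0.04 0" --pt "0 0 -0.035 0" --pt "0 0 -0.018 0" --pt "0 0 0 0" --pt "0 0 0 0" --pt "0 0 0 0"

```text
time: 12.0
ee_pos: [509.6, 101.1, 55.7]
tcp_rot: [2.178, 2.263, 0.002]
contact_force: [0.3, -0.3, 0.6]
width: 88.1
grip_force: 0.0
```

Request:
arm_command --pt "0 0 0 0" --pt "0 0 0 0" --pt "0 0 0 0" --pt "0 0 0 0" --pt "0 0 0 0" --pt "0 0 0 0" --pt "0 0 0 0" --pt "0 0 0 0" --pt "0 0 0 0" --claw 1 --force 25

```text
time: 12.75
ee_pos: [508.3, 101.5, 54.9]
tcp_rot: [-2.177, -2.264, 0.001]
contact_force: [-2.6, 0.4, 6.9]
width: 58.9
grip_force: 25.0
```

Request:
arm_command --pt "0 0 0.015 0" --pt "0 0 0.025 0" --pt "0 0 0.04 0" --pt "0 0 0.04 0" --pt "0 0 0.04 0" --pt "0 0 0.04 0" --pt "0 0 0.04 0" --pt "0 0 0.04 0" --pt "0 0 0 0"

```text
time: 13.5
ee_pos: [510.8, 101.6, 198.0]
tcp_rot: [2.176, 2.262, 0.008]
contact_force: [0.3, 1.1, -3.6]
width: 58.9
grip_force: 25.0
```

Request:
arm_command --pt "-0.0046 -0.025 0 0" --pt "-0.0093 -0.05 0 0" --pt "-0.0093 -0.05 0 0" --pt "-0.0093 -0.05 0 0" --pt "-0.0093 -0.05 0 0" --pt "-0.0093 -0.05 0 0" --pt "-0.0093 -0.05 0 0" --pt "-0.0093 -0.05 0 0" --pt "-0.0093 -0.05 0 0" --pt "-0.0093 -0.05 0 0" --pt "-0.0093 -0.05 0 0" --pt "-0.0093 -0.05 0 0" --pt "-0.0093 -0.05 0 0" --pt "-0.0093 -0.05 0 0" --pt "-0.0093 -0.05 0 0" --pt "-0.0093 -0.05 0 0" --pt "-0.0093 -0.05 0 0" --pt "-0.0046 -0.022 0 0" --pt "0 0 0 0" --pt "0 0 0 0"

```text
time: 15.17
ee_pos: [428.5, -321.7, 193.5]
tcp_rot: [-2.178, -2.261, 0.001]
contact_force: [-0.7, 0.9, -3.7]
width: 59.0
grip_force: 25.0
```

Request:
arm_command --pt "0 0 -0.02 0" --pt "0 0 -0.04 0" --pt "0 0 -0.04 0" --pt "0 0 -0.04 0" --pt "0 0 -0.04 0" --pt "0 0 -0.04 0" --pt "0 0 -0.03 0" --pt "0 0 -0.015 0" --pt "0 0 -0.009 0" --pt "0 0 0 0" --pt "0 0 0 0" --pt "0 0 0 0"

```text
time: 16.17
ee_pos: [430.4, -322.3, 58.5]
tcp_rot: [2.176, 2.264, 0.001]
contact_force: [-0.1, -0.1, -3.9]
width: 59.1
grip_force: 25.0
```

Request:
arm_command --pt "0 0 -0.004 0" --pt "0 0 -0.003 0" --pt "0 0 0 0" --pt "0 0 0 0"

```text
time: 16.5
ee_pos: [429.7, -322.1, 54.3]
tcp_rot: [2.178, 2.264, 0.0]
contact_force: [0.3, 0.2, -3.5]
width: 59.0
grip_force: 25.0
```

Request:
arm_command --pt "0 0 -0.002 0" --pt "0 0 0 0" --pt "0 0 0 0" --pt "0 0 0 0"

```text
time: 16.83
ee_pos: [429.7, -322.1, 53.2]
tcp_rot: [-2.178, -2.264, 0.0]
contact_force: [-0.2, 0.5, -3.1]
width: 58.7
grip_force: 25.0
```

Request:
arm_command --pt "0 0 -0.002 0" --pt "0 0 -0.001 0" --pt "0 0 0 0" --pt "0 0 0 0"

```text
time: 17.17
ee_pos: [429.7, -322.4, 52.9]
tcp_rot: [2.178, 2.264, 0.001]
contact_force: [-3.8, 1.9, 10.5]
width: 59.1
grip_force: 25.0
```

Request:
arm_command --pt "0 0 0 0" --pt "0 0 0 0" --pt "0 0 0 0" --pt "0 0 0 0" --pt "0 0 0 0" --pt "0 0 0 0" --pt "0 0 0.02 0" --pt "0 0 0.03 0" --pt "0 0 0.05 0" --pt "0 0 0.05 0" --pt "0 0 0.05 0" --pt "0 0 0.05 0" --pt "0 0 0.05 0" --pt "0 0 0.04 0" --claw -1

```text
time: 18.33
ee_pos: [429.8, -322.5, 224.3]
tcp_rot: [2.177, 2.263, 0.001]
contact_force: [0.8, 0.1, 0.4]
width: 88.2
grip_force: 0.0
```

Request:
arm_command --pt "0.0215 0.0451 0 0.035" --pt "0.0215 0.0451 0 0" --pt "0.0215 0.0451 0 0" --pt "0.0215 0.0451 0 0" --pt "0.0215 0.0451 0 0" --pt "0.0215 0.0451 0 0" --pt "0.0215 0.0451 0 0" --pt "0.0215 0.0451 0 0" --pt "0.0215 0.0451 0 0" --pt "0.0215 0.0451 0 0" --pt "0.0215 0.0451 0 0" --pt "0.0215 0.0451 0 0" --pt "0.0215 0.0451 0 0" --pt "0.0215 0.0451 0 0" --pt "0.0215 0.0451 0 0" --pt "0.0215 0.0451 0 0" --pt "0.0215 0.0451 0 0" --pt "0 0 0 0" --pt "0 0 0 0" --pt "0 0 0 0" --claw -0.5

```text
time: 20.0
ee_pos: [612.1, 60.1, 222.1]
tcp_rot: [2.158, 2.282, -0.001]
contact_force: [-0.4, -1.5, 0.3]
width: 66.1
grip_force: 0.0
```

```bash
python3 - <<'E'
from h import *
a=snap('top'); w=snap('wrist'); s=snap('scene')
cv2.imwrite('pics/c3.png',cv2.resize(np.hstack([s['img'],w['img']]),(800,300))[:,:,::-1])
st=sensors.read_state(); print(st['ee_pos'],st['width'])
hsv=cv2.cvtColor(w['img'],cv2.COLOR_RGB2HSV)
m=((hsv[:,:,1]<75)&(hsv[:,:,2]>100)).astype(np.uint8)
# stone region: predicted corners dilated
pr=np.array([proj(w,(613+dx,61+dy,33)) for dx,dy in((-33,-83),(33,-83),(33,83),(-33,83))],np.int32); print(pr.tolist())
k=cv2.fillConvexPoly(np.zeros_like(m),pr,1)*m
c=max(cv2.findContours(k,0,1)[0],key=cv2.contourArea)[:,0]
P=np.array([ray(w,u,v,33)[:2] for u,v in c],np.float32); print(cv2.minAreaRect(P))
E
```

```text
[612.11711203  59.5547813  222.04022743] 66.08972787091167
[[233, 232], [284, 234], [296, 100], [237, 97]]
((611.7074584960938, 63.900901794433594), (48.7606086730957, 148.20741271972656), 4.20937967300415)
```

View pics/c3.png

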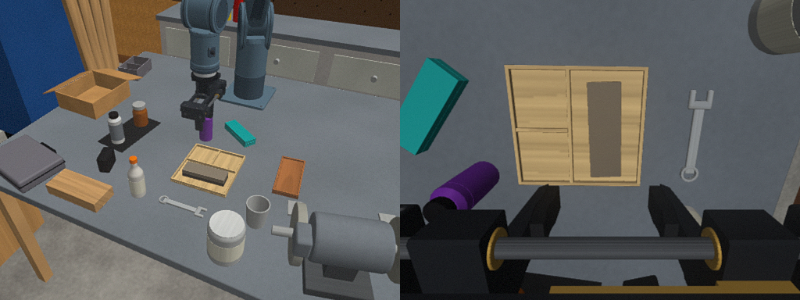

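Both the can (scene ~(148,163)) and jar (~(178,145)) stand on the mat, and the stone is clear to grip at (612,63), yaw 4°.

Request:
arm_command --pt "0.001 0.005 -0.04 0.028" --pt "0 0 -0.04 0" --pt "0 0 -0.04 0" --pt "0 0 -0.04 0" --pt "0 0 -0.04 0" --pt "0 0 -0.04 0" --pt "0 0 -0.04 0" --pt "0 0 -0.04 0" --pt "0 0 -0.03 0" --pt "0 0 -0.015 0" --pt "0 0 0 0" --pt "0 0 0 0" --pt "0 0 0 0"

```text
time: 21.23
ee_pos: [613.9, 63.6, 40.4]
tcp_rot: [2.141, 2.297, 0.002]
contact_force: [-0.2, 0.3, 0.1]
width: 65.9
grip_force: 0.0
```

Request:
arm_command --pt "0 0 -0.02 0" --pt "0 0 -0.02 0" --pt "0 0 -0.01 0" --pt "0 0 0 0" --pt "0 0 0 0" --pt "0 0 0 0"

```text
time: 21.73
ee_pos: [613.1, 63.7, 14.2]
tcp_rot: [2.142, 2.298, -0.0]
contact_force: [0.3, -0.8, 0.7]
width: 66.6
grip_force: 0.0
```

Request:
arm_command --pt "0 0 0 0" --pt "0 0 0 0" --pt "0 0 0 0" --pt "0 0 0 0" --pt "0 0 0 0" --pt "0 0 0 0" --pt "0 0 0 0" --claw 1 --force 45

```text
time: 22.32
ee_pos: [613.2, 63.7, 14.5]
tcp_rot: [2.142, 2.298, 0.0]
contact_force: [-1.4, -0.3, 3.9]
width: 49.7
grip_force: 45.0
```

Request:
arm_command --pt "0 0 0.01 0" --pt "0 0 0.02 0" --pt "0 0 0.03 0" --pt "0 0 0.04 0" --pt "0 0 0.04 0" --pt "0 0 0.04 0" --pt "0 0 0.02 0" --pt "0 0 0 0" --pt "0 0 0 0"

```text
time: 23.07
ee_pos: [612.9, 63.9, 114.6]
tcp_rot: [2.141, 2.298, 0.001]
contact_force: [-0.5, 0.0, -5.8]
width: 49.4
grip_force: 45.0
```

```bash
python3 - <<'E'
from h import *
st=sensors.read_state(); print(st['ee_pos'],st['tcp_rot'],st['width'],st['torque'])
s=snap('scene'); u,v=map(int,proj(s,st['ee_pos'])); x0=max(0,min(512-200,u-100)); y0=max(0,v-75)
cv2.imwrite('pics/c4.png',cv2.resize(s['img'][y0:y0+150,x0:x0+200],(600,450))[:,:,::-1]); print(u,v)
E
```

```text
[612.94977191  63.92853434 114.60808777] [2.14137293e+00 2.29837060e+00 1.08721985e-03] 49.36467718386762 [-0.10868485  0.10477168  0.00508675]
262 192
```

View pics/c4.png

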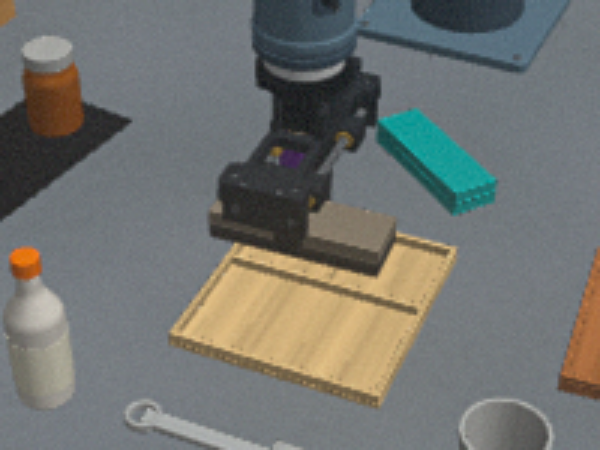

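Stone is held level above the tray. Carry it to the holder, turning +91.6° (stone axis 94° → 185.6°).

Request:
arm_command --pt "-0.0137 0.0287 0.01 0.178" --pt "-0.0137 0.0287 0.01 0.178" --pt "-0.0137 0.0287 0 0.178" --pt "-0.0137 0.0287 0 0.178" --pt "-0.0137 0.0287 0 0.178" --pt "-0.0137 0.0287 0 0.178" --pt "-0.0137 0.0287 0 0.178" --pt "-0.0137 0.0287 0 0.178" --pt "-0.0137 0.0287 0 0.178" --pt "-0.0137 0.0287 0 0.178" --pt "-0.0137 0.0287 0 0.178" --pt "-0.0137 0.0287 0 0.178" --pt "-0.0137 0.0287 0 0.178" --pt "-0.0137 0.0287 0 0.178" --pt "-0.0137 0.0287 0 0.178" --pt "-0.0137 0.0287 0 0.178" --pt "-0.0137 0.0287 0 0.178" --pt "-0.0137 0.0287 0 0.17"

```text
time: 24.62
ee_pos: [488.3, 321.9, 122.6]
tcp_rot: [0.16, -3.135, 0.002]
contact_force: [-0.8, -0.2, -4.7]
width: 49.5
grip_force: 45.0
```

Request:
arm_command --pt "0 0 0 0" --pt "0 0 0 0" --pt "0 0 0 0" --pt "0 0 0 0" --pt "0 0 0 0"

```text
time: 25.03
ee_pos: [490.1, 320.8, 123.9]
tcp_rot: [0.15, -3.138, 0.002]
contact_force: [0.6, 0.4, -5.0]
width: 49.7
grip_force: 45.0
```

```bash
python3 - <<'E'
from h import *
from scipy.spatial.transform import Rotation as Ro
st=sensors.read_state(); print(st['ee_pos'],st['width'],Ro.from_rotvec(st['tcp_rot']).as_matrix()[:,:2].round(3).tolist(),st['q'])
w=snap('wrist'); s=snap('scene'); t=snap('top')
u,v=map(int,proj(s,st['ee_pos'])); x0=max(0,min(512-200,u-100)); y0=max(0,v-75)
print(u,v,x0,y0)
cv2.imwrite('pics/c5.png',np.hstack([cv2.resize(s['img'][y0:y0+150,x0:x0+200],(400,300)),cv2.resize(t['img'][140:290,70:270],(400,300))])[:,:,::-1])
E
```

```text
[490.1248497  320.75272849 123.88527588] 49.74704540873484 [[-0.995, -0.095], [-0.095, 0.995], [0.0, -0.001]] [-0.63169491  0.57399502 -0.03360513  1.79640623  0.02716156  0.77234834
  0.98679901]
375 189 275 114
```

View pics/c5.png

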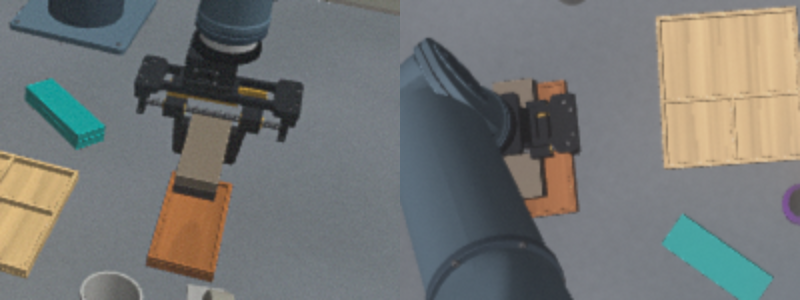

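Stone hangs level, aligned over the holder. Quick check of its centre along x from its ends in the top view.

```bash
python3 - <<'E'
from h import *
t=snap('top'); hsv=cv2.cvtColor(t['img'],cv2.COLOR_RGB2HSV).astype(int)
m=((hsv[:,:,1]>25)&(hsv[:,:,1]<75)&(hsv[:,:,2]>95)&(hsv[:,:,0]<25)).astype(np.uint8)
m[:, :115]=0; m[:,150:]=0; m[:170]=0; m[250:]=0
for c in cv2.findContours(m,0,1)[0]:
    if cv2.contourArea(c)>30:
        c=c[:,0]; P=np.array([ray(t,u,v,142.5)[:2] for u,v in c]); print(c.min(0),c.max(0),P.min(0).round(1),P.max(0).round(1))
E
```

```text
[122 217] [140 238] [418.9 289.8] [471.8 335.2]
[116 179] [135 193] [532.2 302.9] [567.8 351.2]
```

Request:
arm_command --pt "-0.003 0.002 -0.02 0" --pt "0 0 -0.04 0" --pt "0 0 -0.04 0" --pt "0 0 -0.04 0" --pt "0 0 -0.025 0" --pt "0 0 -0.015 0" --pt "0 0 -0.01 0" --pt "0 0 -0.004 0" --pt "0 0 0 0" --pt "0 0 0 0" --pt "0 0 0 0"

```text
time: 26.15
ee_pos: [488.8, 323.4, 28.1]
tcp_rot: [-0.153, 3.136, 0.001]
contact_force: [-0.8, 0.5, -5.9]
width: 49.6
grip_force: 45.0
```

Request:
arm_command --pt "0 0 -0.004 0" --pt "0 0 -0.002 0" --pt "0 0 0 0" --pt "0 0 0 0"

```text
time: 26.48
ee_pos: [488.1, 323.0, 24.2]
tcp_rot: [-0.154, 3.138, -0.0]
contact_force: [-0.6, 0.0, -5.1]
width: 49.6
grip_force: 45.0
```

Request:
arm_command --pt "0 0 -0.002 0" --pt "0 0 -0.002 0" --pt "0 0 0 0" --pt "0 0 0 0"

```text
time: 26.82
ee_pos: [488.1, 323.0, 22.1]
tcp_rot: [0.154, -3.138, 0.0]
contact_force: [1.0, -0.5, -3.7]
width: 49.9
grip_force: 45.0
```

Request:
arm_command --pt "0 0 -0.001 0" --pt "0 0 0 0" --pt "0 0 0 0"

```text
time: 27.07
ee_pos: [488.2, 323.0, 21.7]
tcp_rot: [-0.153, 3.138, -0.0]
contact_force: [1.0, -0.0, -4.6]
width: 49.7
grip_force: 45.0
```

Request:
arm_command --pt "0 0 -0.002 0" --pt "0 0 0 0" --pt "0 0 0 0"

```text
time: 27.32
ee_pos: [488.3, 323.1, 21.5]
tcp_rot: [-0.153, 3.138, 0.0]
contact_force: [-3.4, -1.9, 6.9]
width: 49.5
grip_force: 45.0
```

Request:
arm_command --pt "0 0 0 0" --pt "0 0 0 0" --pt "0 0 0 0" --pt "0 0 0 0" --pt "0 0 0 0" --pt "0 0 0.01 0" --pt "0 0 0.03 0" --pt "0 0 0.05 0" --pt "0 0 0.06 0" --pt "0 0 0.06 0" --pt "0 0 0.06 0" --pt "0 0 0.06 0" --pt "0 0 0.06 0" --pt "0 0 0 0" --claw -0.8

```text
time: 28.48
ee_pos: [491.0, 325.0, 222.3]
tcp_rot: [-0.153, 3.129, 0.009]
contact_force: [0.9, 0.5, 0.3]
width: 79.0
grip_force: 0.0
```

Request:
arm_command --pt "-0.0073 -0.045 0 -0.182" --pt "-0.0073 -0.045 0 -0.182" --pt "-0.0073 -0.045 0 -0.182" --pt "-0.0073 -0.045 0 -0.182" --pt "-0.0073 -0.045 0 -0.182" --pt "-0.0073 -0.045 0 -0.182" --pt "-0.0073 -0.045 0 -0.182" --pt "-0.0073 -0.045 0 -0.182" --pt "-0.0073 -0.045 0 -0.182" --pt "-0.0073 -0.045 0 -0.182" --pt "-0.0073 -0.045 0 -0.182" --pt "-0.0073 -0.045 0 -0.182" --pt "-0.0073 -0.045 0 -0.182" --pt "-0.0073 -0.045 0 -0.182" --pt "-0.0073 -0.045 0 -0.182" --pt "-0.0073 -0.045 0 -0.182" --pt "-0.0073 -0.045 0 -0.182" --pt "-0.0073 -0.045 0 -0.16" --claw -1

```text
time: 29.98
ee_pos: [422.0, -83.0, 215.8]
tcp_rot: [2.18, 2.262, 0.001]
contact_force: [-0.6, -0.2, 0.2]
width: 88.3
grip_force: 0.0
```

```bash
python3 - <<'E'
from h import *
st=sensors.read_state(); print(st['ee_pos'],st['tcp_rot'])
t=snap('top'); hsv=cv2.cvtColor(t['img'],cv2.COLOR_RGB2HSV).astype(int)
cv2.imwrite('pics/c6.png',cv2.resize(t['img'][90:300,100:420],(800,525))[:,:,::-1])
m=((hsv[:,:,1]<85)&(hsv[:,:,2]>95)).astype(np.uint8); k=np.zeros_like(m); k[187:242,127:154]=1
c=max(cv2.findContours(m*k,0,1)[0],key=cv2.contourArea)[:,0]
P=np.array([ray(t,u,v,40)[:2] for u,v in c],np.float32); print(cv2.minAreaRect(P),c.min(0),c.max(0))
E
```

```text
[422.03669905 -82.95364259 215.79660012] [2.17984064e+00 2.26216449e+00 5.39355239e-04]
((489.958984375, 321.4028625488281), (149.72865295410156, 49.436607360839844), 5.570805072784424) [127 187] [149 241]
```

View pics/c6.png

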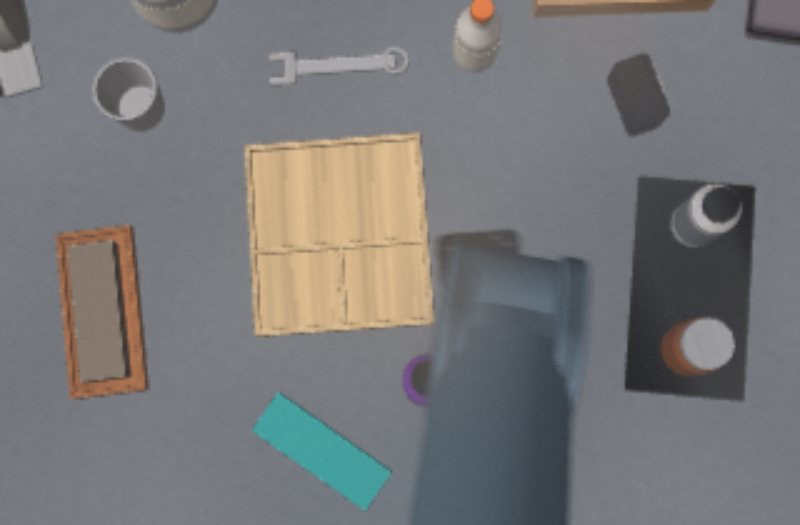

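Stone lies inside the holder rim (2 mm off centre), can and jar upright on the mat. Fetch the jar.

Request:
arm_command --pt "0.0015 -0.048 0 0" --pt "0.0015 -0.048 0 0" --pt "0.0015 -0.048 0 0" --pt "0.0015 -0.048 0 0" --pt "0.0015 -0.048 0 0" --pt "0.0015 -0.048 0 0" --pt "0.0015 -0.048 0 0" --pt "0.0015 -0.048 0 0" --pt "0.0015 -0.048 0 0" --pt "0.0015 -0.045 0 0" --pt "0 0 0 0" --pt "0 0 0 0" --pt "0 0 0 0" --pt "0 0 0 0"

```text
time: 31.2
ee_pos: [430.2, -319.0, 215.5]
tcp_rot: [-2.172, -2.268, -0.001]
contact_force: [0.2, -0.0, -0.5]
width: 88.1
grip_force: 0.0
```

Request:
arm_command --pt "0 -0.0065 -0.04 0" --pt "0 0 -0.04 0" --pt "0 0 -0.04 0" --pt "0 0 -0.04 0" --pt "0 0 -0.04 0" --pt "0 0 -0.04 0" --pt "0 0 -0.04 0" --pt "0 0 -0.03 0" --pt "0 0 -0.014 0" --pt "0 0 0 0" --pt "0 0 0 0" --pt "0 0 0 0"

```text
time: 32.2
ee_pos: [430.7, -323.9, 54.7]
tcp_rot: [2.173, 2.266, 0.001]
contact_force: [0.4, -0.5, -0.4]
width: 87.9
grip_force: 0.0
```

Request:
arm_command --pt "0 0 0 0" --pt "0 0 0 0" --pt "0 0 0 0" --pt "0 0 0 0" --pt "0 0 0 0" --pt "0 0 0 0" --pt "0 0 0 0" --pt "0 0 0 0" --pt "0 0 0 0" --claw 1 --force 25

```text
time: 32.95
ee_pos: [429.8, -323.9, 53.9]
tcp_rot: [-2.175, -2.267, 0.0]
contact_force: [-1.8, 0.6, 5.5]
width: 59.1
grip_force: 25.0
```

Request:
arm_command --pt "0 0 0.015 0" --pt "0 0 0.025 0" --pt "0 0 0.04 0" --pt "0 0 0.04 0" --pt "0 0 0.04 0" --pt "0 0 0.04 0" --pt "0 0 0.04 0" --pt "0 0 0.04 0" --pt "0 0 0 0" --pt "0 0 0 0"

```text
time: 33.78
ee_pos: [430.5, -323.8, 194.6]
tcp_rot: [2.173, 2.266, 0.001]
contact_force: [0.1, -0.4, -4.5]
width: 59.1
grip_force: 25.0
```

Request:
arm_command --pt "0.0046 0.025 0 0" --pt "0.0093 0.05 0 0" --pt "0.0093 0.05 0 0" --pt "0.0093 0.05 0 0" --pt "0.0093 0.05 0 0" --pt "0.0093 0.05 0 0" --pt "0.0093 0.05 0 0" --pt "0.0093 0.05 0 0" --pt "0.0093 0.05 0 0" --pt "0.0093 0.05 0 0" --pt "0.0093 0.05 0 0" --pt "0.0093 0.05 0 0" --pt "0.0093 0.05 0 0" --pt "0.0093 0.05 0 0" --pt "0.0093 0.05 0 0" --pt "0.0093 0.05 0 0" --pt "0.0093 0.05 0 0" --pt "0.0046 0.025 0 0" --pt "0 0 0 0" --pt "0 0 0 0"

```text
time: 35.45
ee_pos: [507.9, 101.4, 192.7]
tcp_rot: [-2.173, -2.268, 0.004]
contact_force: [-0.1, -0.4, -3.8]
width: 59.1
grip_force: 25.0
```

Request:
arm_command --pt "0 0 -0.02 0" --pt "0 0 -0.04 0" --pt "0 0 -0.04 0" --pt "0 0 -0.04 0" --pt "0 0 -0.04 0" --pt "0 0 -0.04 0" --pt "0 0 -0.02 0" --pt "0 0 -0.01 0" --pt "0 0 0 0" --pt "0 0 0 0" --pt "0 0 0 0"

```text
time: 36.37
ee_pos: [509.8, 101.2, 69.6]
tcp_rot: [2.175, 2.266, 0.002]
contact_force: [0.2, 0.2, -2.6]
width: 58.9
grip_force: 25.0
```

Request:
arm_command --pt "0 0 -0.008 0" --pt "0 0 -0.008 0" --pt "0 0 -0.006 0" --pt "0 0 0 0" --pt "0 0 0 0" --pt "0 0 0 0"

```text
time: 36.87
ee_pos: [509.0, 101.3, 57.7]
tcp_rot: [2.175, 2.267, -0.0]
contact_force: [0.1, 0.8, -3.3]
width: 59.0
grip_force: 25.0
```

Request:
arm_command --pt "0 0 -0.002 0" --pt "0 0 -0.001 0" --pt "0 0 0 0" --pt "0 0 0 0"

```text
time: 37.2
ee_pos: [509.0, 101.3, 56.2]
tcp_rot: [2.175, 2.267, -0.0]
contact_force: [-0.5, -0.2, -3.6]
width: 59.2
grip_force: 25.0
```

Request:
arm_command --pt "0 0 -0.002 0" --pt "0 0 -0.001 0" --pt "0 0 0 0" --pt "0 0 0 0"

```text
time: 37.53
ee_pos: [509.1, 101.3, 55.8]
tcp_rot: [-2.175, -2.267, -0.001]
contact_force: [-4.5, -0.4, 12.9]
width: 58.8
grip_force: 25.0
```

Request:
arm_command --pt "0 0 0 0" --pt "0 0 0 0" --pt "0 0 0 0" --pt "0 0 0 0" --pt "0 0 0 0" --pt "0 0 0 0" --pt "0 0 0.02 0" --pt "0 0 0.03 0" --pt "0 0 0.05 0" --pt "0 0 0.05 0" --pt "0 0 0.05 0" --pt "0 0 0.05 0" --pt "0 0 0.05 0" --pt "0 0 0.04 0" --claw -1

```text
time: 38.7
ee_pos: [509.3, 101.1, 227.3]
tcp_rot: [2.175, 2.266, 0.003]
contact_force: [0.9, 0.7, -0.5]
width: 88.1
grip_force: 0.0
```

Request:
arm_command --pt "0.0075 -0.0551 0 0" --pt "0.0075 -0.0551 0 0" --pt "0.0075 -0.0551 0 0" --pt "0.0075 -0.0551 0 0" --pt "0.0075 -0.0551 0 0" --pt "0.0075 -0.0551 0 0" --pt "0.0075 -0.0551 0 0" --pt "0.0075 -0.0551 0 0" --pt "0.0075 -0.0551 0 0" --pt "0.0075 -0.0551 0 0" --pt "0.0075 -0.0551 0 0" --pt "0.0075 -0.0551 0 0" --pt "0.0075 -0.0551 0 0" --pt "0.0075 -0.0551 0 0" --pt "0.0075 -0.0551 0 0" --pt "0.0075 -0.0551 0 0" --pt "0 0 0 0" --pt "0 0 0 0" --pt "0 0 0 0"

```text
time: 40.28
ee_pos: [569.0, -338.5, 224.9]
tcp_rot: [-2.174, -2.267, -0.001]
contact_force: [0.4, -0.1, -0.4]
width: 87.9
grip_force: 0.0
```

Down to TCP z ≈ 73.

Request:
arm_command --pt "0 0 -0.04 0" --pt "0 0 -0.04 0" --pt "0 0 -0.04 0" --pt "0 0 -0.04 0" --pt "0 0 -0.04 0" --pt "0 0 -0.04 0" --pt "0 0 -0.04 0" --pt "0 0 -0.02 0" --pt "0 0 -0.003 0" --pt "0 0 0 0" --pt "0 0 0 0" --pt "0 0 0 0"

```text
time: 41.28
ee_pos: [569.9, -339.8, 74.7]
tcp_rot: [2.173, 2.266, 0.001]
contact_force: [0.2, -0.2, -0.2]
width: 88.1
grip_force: 0.0
```

Request:
arm_command --pt "0 0 0 0" --pt "0 0 0 0" --pt "0 0 0 0" --pt "0 0 0 0" --pt "0 0 0 0" --pt "0 0 0 0" --pt "0 0 0 0" --pt "0 0 0 0" --pt "0 0 0 0" --pt "0 0 0 0" --claw 1 --force 20

```text
time: 42.12
ee_pos: [568.9, -339.6, 73.2]
tcp_rot: [-2.175, -2.267, 0.0]
contact_force: [-1.1, 0.5, 1.3]
width: 51.1
grip_force: 20.0
```

Request:
arm_command --pt "0 0 0.015 0" --pt "0 0 0.025 0" --pt "0 0 0.04 0" --pt "0 0 0.04 0" --pt "0 0 0.04 0" --pt "0 0 0.04 0" --pt "0 0 0.04 0" --pt "0 0 0.04 0" --pt "0 0 0 0" --pt "0 0 0 0"

```text
time: 42.95
ee_pos: [569.5, -339.9, 214.6]
tcp_rot: [2.173, 2.265, 0.001]
contact_force: [0.2, 0.4, -2.2]
width: 51.1
grip_force: 20.0
```

Request:
arm_command --pt "-0.0042 0.025 0 0" --pt "-0.0084 0.05 0 0" --pt "-0.0084 0.05 0 0" --pt "-0.0084 0.05 0 0" --pt "-0.0084 0.05 0 0" --pt "-0.0084 0.05 0 0" --pt "-0.0084 0.05 0 0" --pt "-0.0084 0.05 0 0" --pt "-0.0084 0.05 0 0" --pt "-0.0084 0.05 0 0" --pt "-0.0084 0.05 0 0" --pt "-0.0084 0.05 0 0" --pt "-0.0084 0.05 0 0" --pt "-0.0084 0.04 0 0" --pt "-0.0042 0.025 0 0" --pt "0 0 0 0" --pt "0 0 0 0" --pt "0 0 0 0"

```text
time: 44.45
ee_pos: [509.5, 4.7, 212.6]
tcp_rot: [-2.175, -2.266, 0.002]
contact_force: [0.5, -0.3, -1.5]
width: 50.8
grip_force: 20.0
```

Request:
arm_command --pt "0 0.002 -0.02 0" --pt "0 0 -0.04 0" --pt "0 0 -0.04 0" --pt "0 0 -0.04 0" --pt "0 0 -0.04 0" --pt "0 0 -0.04 0" --pt "0 0 -0.025 0" --pt "0 0 -0.015 0" --pt "0 0 -0.008 0" --pt "0 0 0 0" --pt "0 0 0 0" --pt "0 0 0 0"

```text
time: 45.45
ee_pos: [510.8, 6.3, 79.9]
tcp_rot: [2.175, 2.266, 0.002]
contact_force: [-0.6, 0.6, -2.0]
width: 51.2
grip_force: 20.0
```

Request:
arm_command --pt "0 0 -0.002 0" --pt "0 0 0 0" --pt "0 0 0 0" --pt "0 0 0 0"

```text
time: 45.78
ee_pos: [510.3, 6.6, 78.4]
tcp_rot: [2.175, 2.267, 0.001]
contact_force: [0.3, -0.2, -2.2]
width: 50.6
grip_force: 20.0
```

Request:
arm_command --pt "0 0 -0.003 0" --pt "0 0 -0.001 0" --pt "0 0 0 0" --pt "0 0 0 0"

```text
time: 46.12
ee_pos: [510.1, 6.5, 76.2]
tcp_rot: [-2.175, -2.267, 0.0]
contact_force: [0.4, -0.3, -2.3]
width: 51.0
grip_force: 20.0
```

Request:
arm_command --pt "0 0 -0.002 0" --pt "0 0 0 0" --pt "0 0 0 0" --pt "0 0 0 0"

```text
time: 46.45
ee_pos: [510.2, 6.5, 75.2]
tcp_rot: [2.175, 2.267, -0.0]
contact_force: [-0.0, 0.2, -1.2]
width: 51.5
grip_force: 20.0
```

Request:
arm_command --pt "0 0 -0.002 0" --pt "0 0 0 0" --pt "0 0 0 0"

```text
time: 46.7
ee_pos: [510.2, 6.4, 75.1]
tcp_rot: [-2.175, -2.267, -0.001]
contact_force: [-3.4, -0.3, 10.6]
width: 51.3
grip_force: 20.0
```

Contact. Release, lift, and move aside for a check.

Request:
arm_command --pt "0 0 0 0" --pt "0 0 0 0" --pt "0 0 0 0" --pt "0 0 0 0" --pt "0 0 0 0" --pt "0 0 0 0" --pt "0 0 0.02 0" --pt "0 0 0.03 0" --pt "0 0 0.05 0" --pt "0 0 0.05 0" --pt "0 0 0.05 0" --pt "0 0 0.05 0" --pt "0 0 0.05 0" --pt "0 0 0.04 0" --claw -1

```text
time: 47.87
ee_pos: [510.4, 6.2, 246.8]
tcp_rot: [2.175, 2.266, 0.002]
contact_force: [1.3, 0.3, -0.3]
width: 87.9
grip_force: 0.0
```

Request:
arm_command --pt "0 -0.05 0 0" --pt "0 -0.05 0 0" --pt "0 -0.05 0 0" --pt "0 -0.05 0 0" --pt "0 -0.05 0 0" --pt "0 -0.05 0 0" --pt "0 -0.05 0 0" --pt "0 -0.05 0 0" --pt "0 -0.05 0 0" --pt "0 -0.05 0 0" --pt "0 0 0 0" --pt "0 0 0 0" --pt "0 0 0 0" --pt "0 0 0 0"

```text
time: 49.03
ee_pos: [510.4, -242.0, 244.3]
tcp_rot: [-2.172, -2.269, -0.001]
contact_force: [-0.5, 0.3, -0.4]
width: 88.4
grip_force: 0.0
```

```bash
python3 - <<'E'
from h import *
t=snap('top'); s=snap('scene'); hsv=cv2.cvtColor(t['img'],cv2.COLOR_RGB2HSV).astype(int)
cv2.imwrite('pics/c7.png',np.hstack([cv2.resize(t['img'][100:280,100:340],(400,300)),cv2.resize(s['img'][120:270,200:400],(400,300))])[:,:,::-1])
def m(n,box,f,zz):
    k=f(*[hsv[:,:,i] for i in range(3)]).astype(np.uint8); w=np.zeros_like(k); x0,y0,x1,y1=box; w[y0:y1,x0:x1]=1
    c=max(cv2.findContours(k*w,0,1)[0],key=cv2.contourArea)[:,0]; P=np.array([ray(t,u,v,zz)[:2] for u,v in c],np.float32); print(n,cv2.minAreaRect(P))
m('lid',(203,188,235,216),lambda h,s,v:(s<40)&(v>120),100)
m('cap',(243,188,265,212),lambda h,s,v:(v<100),130)
m('stone',(127,187,154,242),lambda h,s,v:(s<85)&(v>95),40)
E
```

```text
lid ((509.34283447265625, 101.92155456542969), (49.317386627197266, 49.67988967895508), 88.76396942138672)
cap ((510.2177429199219, 8.011540412902832), (32.820716857910156, 33.08441162109375), 88.21464538574219)
stone ((489.9500732421875, 321.4478454589844), (149.76629638671875, 49.125389099121094), 5.778328895568848)
```

View pics/c7.png

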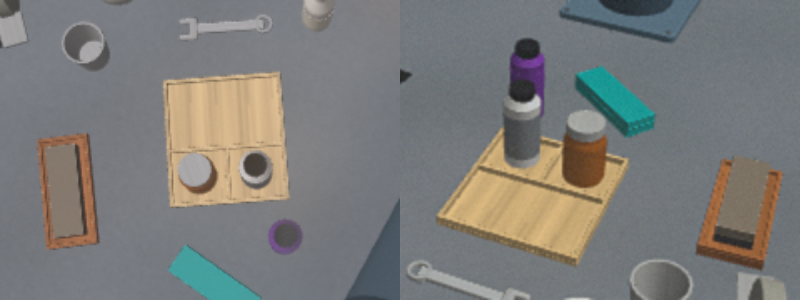

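Jar and can are upright back in their compartments (jar 0 mm and can 2–3 mm from where they started), the stone lies flat in the holder, and nothing else has moved. Hand in.

```bash
python3 -c "
from bench import workorder; print(workorder.hand_in())"
```

```text
the job is handed in; nothing more can be done
None
```

The job is handed in; no verdict came back, but the last pictures showed the stone flat in the holder about 2 mm off centre and the can and jar upright in their own compartments within 3 mm of where they started.

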